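# Start up the soldering bench

### The job

Get the soldering bench ready for work: first press the fume extractor's power rocker over to on, so that air is being drawn before the iron heats, then press the soldering station's power rocker over to on, and then press and release the middle one of the station's three preset keys. Press neither of the other two keys, and do not pick up, shove or knock over anything on the bench.

Things in the scene. Friction and masses are not known exactly. Their poses are not given: they have to be found in the camera images.
- extractor: Fume extractor: upright grey case, 110 mm deep (x), 210 wide (y), 240 high, round wire intake grille in its front (-x) face; loose, about 3 kg. Its black power rocker lies left-right on the flat top, its middle 5 mm behind (+x) and 40 mm right (-y) of the top's centre. Origin: centre of the underside; z up.
- extractor_rocker (a joint): Extractor's power rocker: 0 off (its right, -y, half stands up), 0.32 rad on (that half down). 30 x 20 mm, shallow V-shaped face, snaps between two positions: one half level 3.5 mm above the panel, the other sloping up to an outer edge 8 mm above it. Takes 4 to 5 N at that edge, gives way past the middle and snaps over; the edge goes down 5 mm. Frame round it 40 x 28 mm, 1.5 mm high.
- extractor_rocker_edge (a point): Middle of the outer edge of the half that stands up when off: press here, straight down. Rides on the rocker, 15 mm from its pivot line; 248 mm above the bench when off, flat panel for 45 mm beyond it. While off: x points along the rocker from the pivot to this edge (the extractor's -y), z up.
- station: Soldering station: grey case 190 mm deep (x), 170 wide (y), loose, about 2 kg. Black control panel rises at 15 degrees from the 45 mm high front (-x) edge for 145 mm to a flat rear top 83 mm high. Green display on the left; right of it a black power rocker lying front-back; three white preset keys in a row below the display. Origin: centre of the underside; x to the back, y left, z up.
- station_rocker (a joint): Station's power rocker: 0 off (its far, upper half stands up), 0.32 rad on (that half down). 30 x 20 mm, shallow V-shaped face, snaps between two positions: one half level 3.5 mm above the panel, the other sloping up to an outer edge 8 mm above it. Takes 4 to 5 N at that edge, gives way past the middle and snaps over; the edge goes down 5 mm. Frame round it 40 x 28 mm, 1.5 mm high.
- station_rocker_edge (a point): Middle of the outer edge of the half that stands up when off: press here, square to the panel. Rides on the rocker, 15 mm from its pivot line, which is 88 mm up the slope and 55 mm right (-y) of the centre line; free panel for 40 mm beyond it. While off: z is the panel's outward normal, x points up the slope, from pivot to this edge.
- preset_mid_top (a point): Centre of the top of the middle preset key: white, 17 mm wide (y), 13 mm along the slope, 7 mm above the panel, 34 mm up the slope from the front edge, 20 mm left (+y) of the centre line. Keys are 36 mm apart, centre to centre. z: the panel's outward normal, x up the slope.
- preset_mid (a joint): Travel of the middle preset key: 0 = up, 0.004 m = fully pressed, along the panel's normal; it counts as pressed beyond 0.003. Spring return, 1.1 N to start, 3.3 N fully down.
- preset_left (a joint): Travel of the left (+y) preset key, same build; not to be pressed (counts as pressed beyond 0.002).
- preset_right (a joint): Travel of the right (-y) preset key, same build; not to be pressed (counts as pressed beyond 0.002).
- solder_reel: Bystander: metal spool of solder standing on its flange, 54 mm across, 46 mm high, 250 g. Origin: centre of the underside.
- tip_cleaner: Bystander: round black pot with a brass tip-cleaning pad, 66 mm across, 47 mm high. Origin: centre of the underside.
- iron_stand: Bystander: steel stand, base 110 x 66 mm, holding a soldering iron that slopes up towards -x to a height of 160 mm. Origin: centre of the underside.
- tape_roll: Bystander: roll of tape lying flat in front of the station, 84 mm across, 19 mm high. Origin: centre of the underside.
There are look-alikes about, which are no part of the job. What is shaped like the extractor but blue is not meant.

How it is judged:
By the outcome, as a careful person would: the job done as asked, in the order asked, and still so for the second after the job is handed in, with the robot touching nothing.
It also fails if it takes over 56 s, if anything falls off the work surface, if the arm or the gripper's body presses on something with over 40 N, if the wrist force passes 120 N, or if a joint passes its speed limit or range.

### The arm

A 6-joint arm with a two-finger parallel gripper is mounted at the origin on the work surface. World frame = base frame: x ahead of the robot, y to its left, z up, the work surface at z = 0. Lengths are in m, angles in rad, forces in N, time in s.
With the tool pointing down it reaches from about 0.4 to 0.825 m from the base axis. Payload 7 kg.
Tool frame: the origin (TCP) lies midway between the tips of the shut fingers; the grasp point (between the pads) lies 19 mm behind it; z points along the fingers, y is the line along which they close (so a half turn about z gives the same grasp; the last joint's range is limited). The gripper opens to 88 mm and grips with 3 to 60 N. Pads are 19 mm wide; open, the fingers measure 130 mm over their backs; the gripper's body (78 mm by 193 mm) begins 47 mm behind the grasp point.
Start: joints at [1.401, 0.359, 0.012, 0, -1.224, -0.288], TCP at [0.298, 0.605, 0.227] pointing down, gripper open.
Joint ranges: [-3.07, 3.07], [-1.43, 2.12], [-1.02, 1.25], [-3.03, 1.67], [-3.05, -0], [-3.03, 3.03]. Speed limits (rad/s): [2.39, 2.39, 3.01, 3.14, 3.14, 3.14].

### API

Orientations are given as [roll, pitch, yaw] about the fixed x, y, z axes, in that order (R = Rz(yaw) Ry(pitch) Rx(roll)).
In Python, from station import get_state, grab_frame, calibration, job_done, boxes_of, regions_of, spot_point gives the robot as it stands. The module is installed in compiled form; this text tells all that it offers.
- The arm moves only by the tool arm_command, never from a script. Its argument "commands" is a list of rows, each an object of numbers: "tx", "ty", "tz": the shift along the tool's x, y, z each as a share of 25 cm, from -1 to 1; "twist": the turn about the tool's z as a share of 180 degrees, from -1 to 1. A call has exactly 8 rows; each row is the pose to reach, as a shift and turn from the pose commanded when the call began, along the tool's axes at that moment, turning the shorter way round; what a row does not reach only later rows make up. A row lasts 1/12 s, in which the tool goes at most 41.7 mm and 7.16 degrees, less where a joint would pass 70% of its speed; a pose out of reach is approached as far as the arm can. A call with a number of a shift or a turn outside -1 to 1 is refused whole. A call with a gripper value outside its range is refused whole. "claw" is the opening, from 0 (shut) to 1 (fully open), set as the call begins (left out, the last holds). The fingers move at their own pace and stop on an object; "grip_force" is the grip in N (left out, the last holds). Time passes only in rows, so rows that repeat a pose let the fingers close, or fill a call up. It gives the time, the measured TCP pose, the force, the opening and the grip force at its end, in the units of the state.
- get_state(): the state, without advancing time (a new reading comes with each control period).
- grab_frame(name): name is "side" or "top" or "wrist"; returns the picture (420x560x3 uint8, red, green, blue); there is no depth.
- calibration(name): a dict with "camera_matrix" (3x3 intrinsics, pixels), "extrinsics" (4x4, takes a point from camera to world coordinates). Camera axes: x right, y down, z forward; pixel columns grow to the right and rows downward; lengths in m; the calibration is good to about 2 mm. A picture is of the moment at which its call begins: read the wrist's pose just before it. calibration takes no time and is no camera call; for the wrist camera it gives the pose at the moment of the call.
- job_done(): hands the job in; it is judged then, once.
Trained networks look in the newest picture that a camera, given by its name, has taken for a name from the list of things; names that differ only in an ending like _2 or _b are one class to them, and where a whole thing is asked for, a point or a joint stands for the part that bears it (a point fixed in the world has none). Each returns a list of dicts, best first, with "score" (0 to 1); they miss things now and then, are a little off and sometimes report something else, mostly with a low value. They report only what shows in the picture. A call takes as long as a camera call. They do not tell look-alikes from the thing itself.
- boxes_of(query, camera): "rect" ([left, top, right, bottom] in pixels, round what is visible of it).
- regions_of(query, camera): "region" (420x560 bool, what is visible of it) and "rect" ([left, top, right, bottom] in pixels, round what is visible of it).
- spot_point(query, camera): "uv" ([column, row] in pixels: a listed point, or the origin of a listed thing).
The state is a dict: "t": time; "q": joint angles; "qd": joint speeds; "joint_efforts": joint torques, N m; "eef_pos": TCP position; "ee_rot": TCP orientation; "force": force on the tool from outside, world axes, zero at the start; "moment": the same for the moment, N m; "width": finger opening in m; "gripper_force": force on a finger pad.
Only numpy, scipy, OpenCV 4.12 (cv2) and the standard library are available. Lean on these libraries where they do the work, as an engineer would, in place of code of your own. Each camera call takes 0.05 s, during which the arm holds its last target. There are 200 camera calls.

## Working session

There is one attempt and no reset: what is moved stays moved. The work goes in short steps, Python scripts to look and compute and a tool call to move; the robot and the scene stay as the last step left them, time stands still between calls to the robot, and variables do not carry over. Pictures are saved under pics/ and viewed, at most 10 in all, crops included, and the job is handed in when it is done.

Besides the shell and the picture viewer there is one more tool, called after ">>>" as a command line: name --argument value ..., lists and objects as JSON in quotes. arm_command: Moves the arm, as the interface text tells. Shift numbers are shares of 25 cm and turn numbers shares of 180 degrees, none past 1 either way. Its arguments: {"type":"object","properties":{"commands":{"type":"array"},"claw":{"type":"number"},"grip_force":{"type":"number"}},"required":["commands"]}

```bash
mkdir -p pics
cat > h.py <<'E'
import numpy as np, cv2
from station import *
def ray(cam,uv):
    c=calibration(cam);K=np.array(c["camera_matrix"]);T=np.array(c["extrinsics"])
    d=T[:3,:3]@np.linalg.solve(K,[uv[0],uv[1],1.]);return T[:3,3],d
def onz(cam,uv,z):
    o,d=ray(cam,uv);return o+d*(z-o[2])/d[2]
def tri(obs):
    A=np.zeros((3,3));b=np.zeros(3)
    for cam,uv in obs:
        o,d=ray(cam,uv);d=d/np.linalg.norm(d);P=np.eye(3)-np.outer(d,d);A+=P;b+=P@o
    p=np.linalg.solve(A,b)
    return p
def proj(cam,p):
    c=calibration(cam);K=np.array(c["camera_matrix"]);T=np.linalg.inv(np.array(c["extrinsics"]))
    q=K@(T[:3,:3]@np.asarray(p)+T[:3,3]);return q[:2]/q[2]
E
python3 - <<'E'
from h import *
a=[]
for c in ["side","top"]:
    f=grab_frame(c);cv2.imwrite(f"pics/{c}0.png",f[:,:,::-1])
    for q in ["extractor","extractor_rocker_edge","station","station_rocker_edge","preset_mid_top"]:
        print(c,q,[(round(r["score"],2),np.round(r["uv"],1).tolist()) for r in spot_point(q,c)[:4]])
print(get_state())
for c in ["side","top"]: print(calibration(c))
E
```

```text
side extractor [(0.66, [157.5, 245.5]), (0.61, [251.4, 227.9]), (0.48, [227.6, 284.6])]
side extractor_rocker_edge [(0.56, [255.7, 153.8])]
side station [(0.79, [327.5, 330.7]), (0.64, [278.2, 379.0])]
side station_rocker_edge [(0.42, [350.5, 313.2])]
side preset_mid_top [(0.56, [305.1, 319.7])]
top extractor [(0.91, [186.8, 287.8])]
top extractor_rocker_edge [(0.55, [147.1, 292.7]), (0.54, [209.6, 192.7])]
top station [(0.91, [358.2, 208.6])]
top station_rocker_edge [(0.55, [379.5, 209.0])]
top preset_mid_top [(0.36, [360.2, 235.6])]
{'t': 0.6, 'q': array([ 1.40112098e+00,  3.58574258e-01,  1.19068881e-02, -2.78355207e-05,
       -1.22412737e+00, -2.88088298e-01]), 'qd': array([ 0.00236238,  0.00072705,  0.0006947 ,  0.00057008,  0.00130507,
       -0.00146381]), 'joint_efforts': array([-2.07491898e-04, -5.81990647e+01,  2.93179679e+01,  6.99948862e+00,
        1.24171338e-02, -2.84894497e-05]), 'eef_pos': array([0.29831429, 0.6054652 , 0.22657588]), 'ee_rot': array([ 3.14158674e+00,  2.55525560e-05, -4.57773103e-01]), 'force': array([-0.30405996,  0.13540311, -1.05294201]), 'moment
[... 268 characters left out ...]
   ]]), 'extrinsics': array([[ 0.87647371, -0.24994656,  0.41148579,  0.05862758],
       [-0.48135205, -0.43771684,  0.75941041, -0.98344972],
       [-0.00969776, -0.86367279, -0.50395959,  0.80345198],
       [ 0.        ,  0.        ,  0.        ,  1.        ]])}
{'camera_matrix': array([[455.21455243,   0.        , 283.70204588],
       [  0.        , 455.21455243, 210.21687613],
       [  0.        ,   0.        ,   1.        ]]), 'extrinsics': array([[-0.0129525 , -0.99709364,  0.07507669,  0.46389568],
       [-0.99970534,  0.01445477,  0.01950102, -0.04200928],
       [-0.02052956, -0.07480198, -0.99698706,  1.38761813],
       [ 0.        ,  0.        ,  0.        ,  1.        ]])}
```

View pics/side0.png

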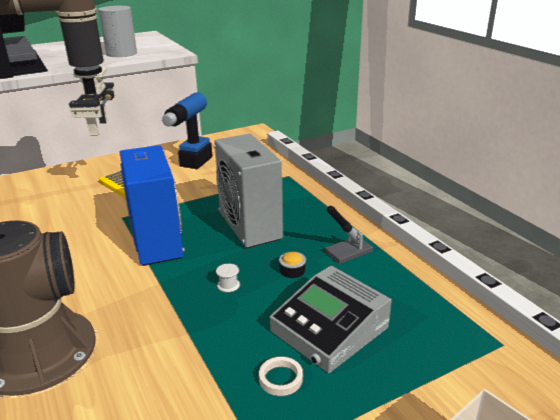

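View pics/top0.png

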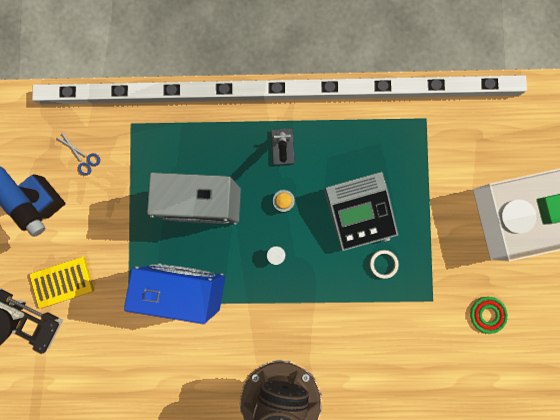

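Candidates by top-view pixel: the grey case's rocker at (204,194), the blue look-alike's rocker at (150,296). In the side view they are at (254,154) and (141,156). I choose the grey one. The station is at (360,212), its rocker at (381,210), and its keys at (350,238), (362,234) and (374,231). Next is a close crop with a model fit.

```bash
cat > fit.py <<'E'
from h import *
f={c:grab_frame(c) for c in ["side","top"]}
def crop(c,x,y,w=80,h=60): return cv2.resize(f[c][y:y+h,x:x+w],(400,300),interpolation=cv2.INTER_CUBIC)
im=np.vstack([np.hstack([crop("side",205,130),crop("top",160,160)]),np.hstack([crop("side",270,265,130,98),crop("top",320,165,107,80)])])
cv2.imwrite("pics/crop1.png",im[:,:,::-1])
g=[("side",(255.7,153.8)),("top",(209.6,192.7))];p=tri(g);print("ext edge tri",p,[proj(c,p)-u for c,u in g],"onz",[onz(c,u,.248) for c,u in g])
for n,g,z in [("rk",[("side",(350.5,313.2)),("top",(379.5,209.))],.0796),("key",[("side",(305.1,319.7)),("top",(360.2,235.6))],.0606)]:
    p=tri(g);print(n,p,[proj(c,p)-u for c,u in g],"onz",[onz(c,u,z) for c,u in g])
for q in ["station","extractor","iron_stand","tip_cleaner","solder_reel","tape_roll"]:
  for c in f: print(q,c,[(round(r["score"],2),np.round(r["rect"])) for r in boxes_of(q,c)[:2]])
E
python3 fit.py
```

```text
ext edge tri [0.59634179 0.16794435 0.24472344] [array([ 0.36787123, -0.025767  ]), array([-0.14742327,  0.33594334])] onz [array([0.59231866, 0.16151141, 0.248     ]), array([0.59681013, 0.16696803, 0.248     ])]
rk [ 0.56757483 -0.29487231  0.07896501] [array([-3.18686074,  0.3952744 ]), array([ 1.09338318, -1.96618382])] onz [array([ 0.57338075, -0.29761849,  0.0796    ]), array([ 0.56190983, -0.29146158,  0.0796    ])]
key [ 0.49298178 -0.24130976  0.05340383] [array([-3.32402983,  0.31256886]), array([ 1.0297939 , -2.11016319])] onz [array([ 0.49517853, -0.25092751,  0.0606    ]), array([ 0.48674953, -0.23709971,  0.0606    ])]
station side [(0.95, array([272., 267., 391., 372.])), (0.65, array([250., 154., 264., 155.]))]
station top [(0.8, array([323., 171., 400., 253.]))]
extractor side [(0.78, array([118., 149., 183., 267.])), (0.66, array([213., 133., 282., 249.]))]
extractor top [(0.7, array([147., 173., 240., 222.]))]
iron_stand side [(0.75, array([325., 207., 374., 265.]))]
iron_stand top [(0.69, array([271., 129., 294., 168.]))]
tip_cleaner side [(0.65, array([278., 251., 306., 280.]))]
tip_cleaner top [(0.54, array([272., 188., 292., 215.])), (0.46, array([273., 127., 294., 167.]))]
solder_reel side [(0.79, array([215., 263., 239., 295.]))]
solder_reel top []
tape_roll side [(0.95, array([257., 357., 303., 398.]))]
tape_roll top [(0.87, array([366., 251., 402., 280.])), (0.71, array([376., 209., 388., 214.]))]
```

View pics/crop1.png

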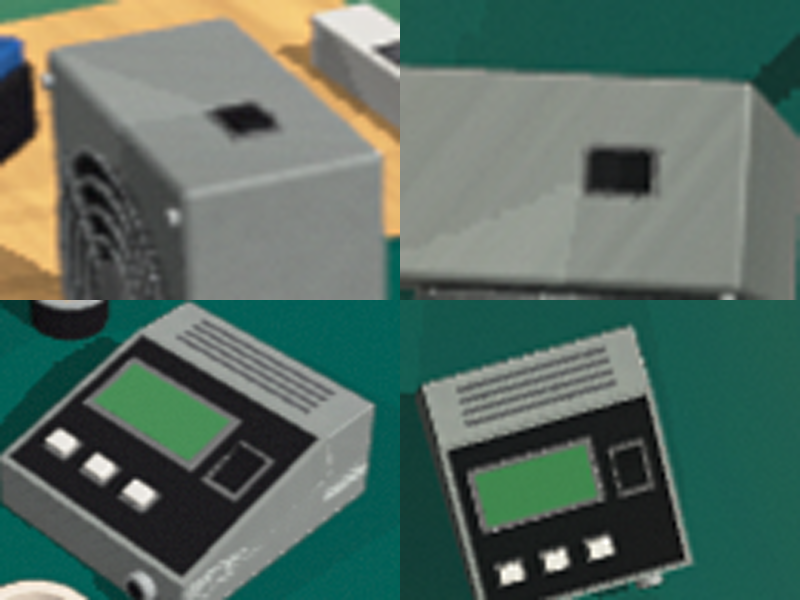

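The crop confirms the choice: the grey case carries the rocker, centred at (253.8,153.8) in side and (204,194.2) in top. The station panel, its framed rocker and its three keys are also clear. I'll fit the poses from these features.

```bash
cat > fit2.py <<'E'
from h import *
from scipy.optimize import least_squares
S=lambda u,v:("side",(270+u*130/400,265+(v-300)*98/300)); T=lambda u,v:("top",(320+(u-400)*107/400,165+(v-300)*80/300))
s5=lambda u,v:("side",(205+u/5,130+v/5)); t5=lambda u,v:("top",(160+(u-400)/5,160+v/5))
c,s=np.cos(np.radians(15)),np.sin(np.radians(15))
P=lambda u,y,h=0:np.array([-.095+u*c-h*s,y,.045+u*s+h*c])
st=[(P(.034,.056,.007),S(62,441)),(P(.034,.02,.007),S(98,464)),(P(.034,-.016,.007),S(137,489)),(P(.034,.056,.007),T(512,572)),(P(.034,.02,.007),T(555,560)),(P(.034,-.016,.007),T(600,547)),
(P(.088,-.055,.0015),S(238,471)),(P(.088,-.055,.0015),T(630,467)),(np.array([.095,.085,.083]),S(190,302)),(np.array([.095,-.085,.083]),S(374,405)),(np.array([.095,.085,.083]),T(421,386)),(np.array([.095,-.085,.083]),T(633,328))]
R=np.array([.005,-.04,.2415])
ex=[(R,s5(244,120)),(R,t5(620,171))]+[(np.array([a*.055,b*.105,.24]),o) for a,b,o in [(1,-1,s5(380,152)),(-1,-1,s5(187,192)),(-1,1,s5(52,52)),(1,1,s5(225,20)),(1,-1,t5(750,82)),(-1,-1,t5(742,290))]]
def fit(o,x0):
    W=lambda q,p:np.array([q[0]+np.cos(q[2])*p[0]-np.sin(q[2])*p[1],q[1]+np.sin(q[2])*p[0]+np.cos(q[2])*p[1],p[2]])
    r=least_squares(lambda q:np.concatenate([proj(k,W(q,p))-u for p,(k,u) in o]),x0,loss="soft_l1")
    print(r.x,np.round(r.fun.reshape(-1,2),1).tolist());return lambda p:W(r.x,p)
w=fit(st,[.56,-.22,-.2]);e=fit(ex,[.6,.22,0])
print("ext edge",e(np.array([.005,-.055,.248])),"corners",[e(np.array([a*.055,b*.105,.24])).round(3) for a in(1,-1) for b in (1,-1)])
print("rk edge",w(P(.103,-.055,.008)),"pivot",w(P(.088,-.055,.004)),"key",w(P(.034,.02,.007)),"othkeys",w(P(.034,.056,.007)),w(P(.034,-.016,.007)))
E
python3 fit2.py
```

```text
[ 0.55774919 -0.24654494  0.25725546] [[-0.9, -1.0], [-0.5, -0.3], [-0.4, 0.2], [0.5, -0.0], [0.9, -0.2], [0.8, -0.0], [-0.6, -0.4], [1.1, -0.2], [-0.8, -1.2], [0.1, -0.7], [0.7, -1.1], [0.9, -1.5]]
[ 0.59239332  0.22133144 -0.05971138] [[-0.4, -0.8], [0.5, -0.4], [1.0, -0.8], [-1.8, -0.3], [-2.8, -2.0], [0.2, -2.4], [1.2, -0.9], [0.4, 0.5]]
ext edge [0.59410224 0.16613109 0.248     ] corners [array([0.654, 0.323, 0.24 ]), array([0.641, 0.113, 0.24 ]), array([0.544, 0.329, 0.24 ]), array([0.531, 0.12 , 0.24 ])]
rk edge [ 0.57408287 -0.29911933  0.07938577] pivot [ 0.56107199 -0.3025423   0.07163978] key [ 0.49079553 -0.24347888  0.06056133] othkeys [ 0.48163615 -0.20866357  0.06056133] [ 0.49995492 -0.27829419  0.06056133]
```

>>> arm_command --commands '[{"tz": -0.1, "twist": 0.03}, {"tz": -0.2, "twist": 0.07}, {"tz": -0.3, "twist": 0.11}, {"tz": -0.4, "twist": 0.15}, {"tz": -0.44, "twist": 0.19}, {"tz": -0.44, "twist": 0.23}, {"tz": -0.44, "twist": 0.26}, {"tz": -0.44, "twist": 0.29}]' --claw 0 --grip_force 20

```text
invalid input
```

```bash
cat >> h.py <<'E'
def go(target,yaw=None,flat=True):
    s=get_state();y=s["ee_rot"][2];d=np.asarray(target)-s["eef_pos"]
    t=[np.cos(y)*d[0]+np.sin(y)*d[1],np.sin(y)*d[0]-np.cos(y)*d[1],-d[2]]
    print("t",round(s["t"],2),"pos",s["eef_pos"].round(4),"rot",s["ee_rot"].round(3),"F",s["force"].round(1),"w",round(s["width"],4),"q",s["q"].round(2))
    print("tx,ty,tz",np.round(np.array(t)/.25,4),"twist",None if yaw is None else round(((y-yaw+np.pi)%(2*np.pi)-np.pi)/np.pi,4))
E
python3 -c "
from h import *
go([.594,.163,.30],-1.63)"
```

```text
t 1.3 pos [0.2984 0.6055 0.2266] rot [ 3.142 -0.    -0.458] F [ 0.9 -0.1  0.7] w 0.0876 q [ 1.4   0.36  0.01  0.   -1.22 -0.29]
tx,ty,tz [ 1.843   1.065  -0.2938] twist 0.3731
```

>>> arm_command --commands '[{"tx": 0, "ty": 0, "tz": -0.1, "twist": 0.03}, {"tx": 0, "ty": 0, "tz": -0.2, "twist": 0.07}, {"tx": 0, "ty": 0, "tz": -0.3, "twist": 0.11}, {"tx": 0, "ty": 0, "tz": -0.4, "twist": 0.15}, {"tx": 0, "ty": 0, "tz": -0.44, "twist": 0.19}, {"tx": 0, "ty": 0, "tz": -0.44, "twist": 0.23}, {"tx": 0, "ty": 0, "tz": -0.44, "twist": 0.26}, {"tx": 0, "ty": 0, "tz": -0.44, "twist": 0.29}]' --claw 0 --grip_force 20

```text
t: 1.97
eef_pos: [0.2983, 0.6055, 0.3369]
ee_rot: [-3.141, 0.001, -1.374]
force: [0.4, -0.4, 0.6]
width: 0.0399
gripper_force: 0.0
```

>>> arm_command --commands '[{"tx": 0.12, "ty": -0.05, "tz": 0, "twist": 0.02}, {"tx": 0.25, "ty": -0.1, "tz": 0, "twist": 0.04}, {"tx": 0.38, "ty": -0.15, "tz": 0, "twist": 0.06}, {"tx": 0.5, "ty": -0.2, "tz": 0, "twist": 0.08}, {"tx": 0.63, "ty": -0.25, "tz": 0, "twist": 0.082}, {"tx": 0.76, "ty": -0.3, "tz": 0, "twist": 0.082}, {"tx": 0.88, "ty": -0.36, "tz": 0, "twist": 0.082}, {"tx": 1.0, "ty": -0.41, "tz": 0, "twist": 0.082}]'

```text
t: 2.63
eef_pos: [0.4497, 0.3796, 0.3369]
ee_rot: [-3.141, 0.001, -1.626]
force: [0.0, 0.0, -0.8]
width: 0.0005
gripper_force: 0.0
```

```bash
python3 -c "
from h import *
go([.594,.163,.30],-1.63)"
```

```text
t 2.63 pos [0.4497 0.3796 0.3369] rot [-3.141e+00  1.000e-03 -1.626e+00] F [ 0.   0.  -0.8] w 0.0005 q [ 1.03  0.17 -0.    0.   -1.4  -1.09]
tx,ty,tz [ 0.833  -0.6243  0.1477] twist 0.0012
```

>>> arm_command --commands '[{"tx": 0.12, "ty": -0.09, "tz": 0, "twist": 0}, {"tx": 0.24, "ty": -0.18, "tz": 0, "twist": 0}, {"tx": 0.36, "ty": -0.27, "tz": 0, "twist": 0}, {"tx": 0.48, "ty": -0.36, "tz": 0, "twist": 0}, {"tx": 0.6, "ty": -0.45, "tz": 0, "twist": 0}, {"tx": 0.72, "ty": -0.54, "tz": 0, "twist": 0}, {"tx": 0.83, "ty": -0.62, "tz": 0, "twist": 0}, {"tx": 0.83, "ty": -0.62, "tz": 0, "twist": 0}]'

```text
t: 3.3
eef_pos: [0.5943, 0.1608, 0.3362]
ee_rot: [3.141, -0.001, -1.63]
force: [-1.3, 1.4, -0.1]
width: 0.0001
gripper_force: 0.0
```

```bash
python3 -c "
from h import *
go([.594,.163,.25],-1.63)
f=grab_frame('wrist');cv2.imwrite('pics/w1.png',f[:,:,::-1])
for r in spot_point('extractor_rocker_edge','wrist')[:2]: print(r['score'],r['uv'],onz('wrist',r['uv'],.248))
print('expected',proj('wrist',[.5941,.1661,.248]),'tcp',proj('wrist',get_state()['eef_pos']))
"
```

```text
t 3.3 pos [0.5943 0.1608 0.3362] rot [ 3.141e+00 -1.000e-03 -1.630e+00] F [-1.3  1.4 -0.1] w 0.0001 q [ 0.58  0.21  0.06  0.   -1.41 -0.64]
tx,ty,tz [-0.0088  0.0015  0.3449] twist -0.0002
0.89 [273.1, 226.1] [0.59404552 0.17327597 0.248     ]
expected [272.42240218 216.50050392] tcp [273.74484747 264.64889494]
```

View pics/w1.png

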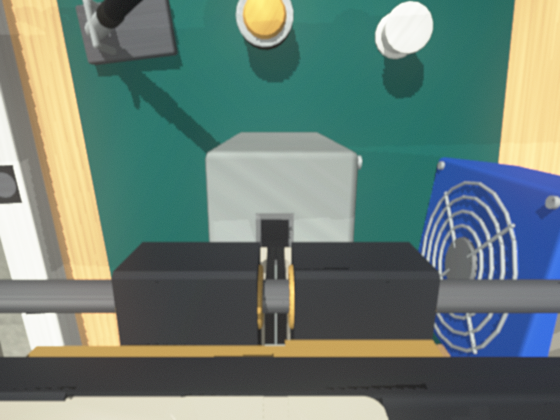

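The wrist picture shows the grey top below the fingers. The rocker frame starts at row 212 and the rocker's near (-y) edge is at about (274,220), close to the predicted (272,216.5).

```bash
python3 -c "
from h import *
for r,z in [(212,.2415),(220,.248)]: print(onz('wrist',(274,r),z))
f=cv2.imread('pics/w1.png');cv2.imwrite('pics/w1c.png',cv2.resize(f[185:305,195:355],(800,600),interpolation=cv2.INTER_CUBIC))
"
```

```text
[0.59291638 0.16467975 0.2415    ]
[0.59313426 0.16875869 0.248     ]
```

View pics/w1c.png

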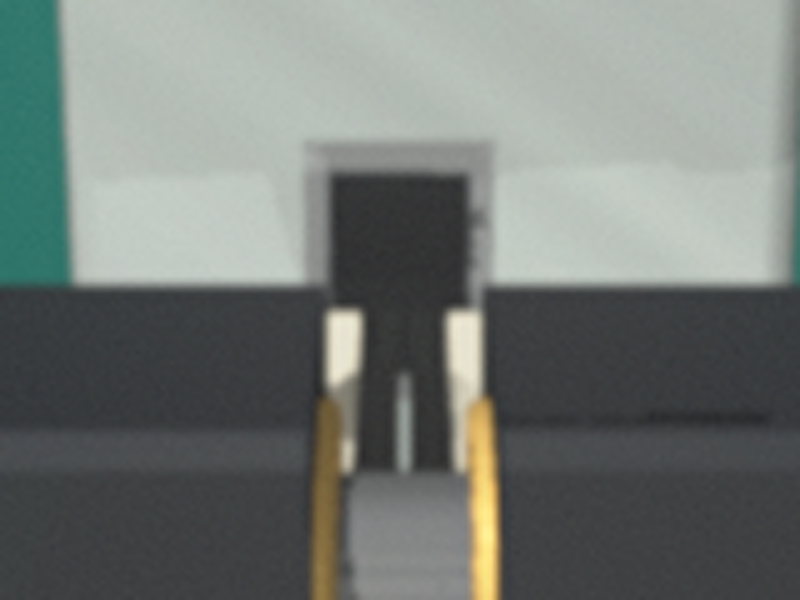

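>>> arm_command --commands '[{"tx": -0.017, "ty": 0, "tz": 0.08, "twist": 0}, {"tx": -0.017, "ty": 0, "tz": 0.16, "twist": 0}, {"tx": -0.017, "ty": 0, "tz": 0.22, "twist": 0}, {"tx": -0.017, "ty": 0, "tz": 0.27, "twist": 0}, {"tx": -0.017, "ty": 0, "tz": 0.3, "twist": 0}, {"tx": -0.017, "ty": 0, "tz": 0.32, "twist": 0}, {"tx": -0.017, "ty": 0, "tz": 0.335, "twist": 0}, {"tx": -0.017, "ty": 0, "tz": 0.335, "twist": 0}]'

```text
t: 4.07
eef_pos: [0.5921, 0.17, 0.2526]
ee_rot: [3.141, -0.0, -1.626]
force: [0.2, -0.1, -1.0]
width: 0.0002
gripper_force: 0.0
```

>>> arm_command --commands '[{"tx": 0, "ty": 0, "tz": 0.004, "twist": 0}, {"tx": 0, "ty": 0, "tz": 0.008, "twist": 0}, {"tx": 0, "ty": 0, "tz": 0.012, "twist": 0}, {"tx": 0, "ty": 0, "tz": 0.016, "twist": 0}, {"tx": 0, "ty": 0, "tz": 0.02, "twist": 0}, {"tx": 0, "ty": 0, "tz": 0.024, "twist": 0}, {"tx": 0, "ty": 0, "tz": 0.024, "twist": 0}, {"tx": 0, "ty": 0, "tz": 0.024, "twist": 0}]'

```text
t: 4.73
eef_pos: [0.5925, 0.1694, 0.2471]
ee_rot: [-3.141, -0.0, -1.627]
force: [0.4, -1.8, 2.6]
width: 0.0003
gripper_force: 1.4
```

>>> arm_command --commands '[{"tx": 0, "ty": 0, "tz": 0.004, "twist": 0}, {"tx": 0, "ty": 0, "tz": 0.008, "twist": 0}, {"tx": 0, "ty": 0, "tz": 0.012, "twist": 0}, {"tx": 0, "ty": 0, "tz": 0.016, "twist": 0}, {"tx": 0, "ty": 0, "tz": 0.016, "twist": 0}, {"tx": 0, "ty": 0, "tz": 0.016, "twist": 0}, {"tx": 0, "ty": 0, "tz": 0.016, "twist": 0}, {"tx": 0, "ty": 0, "tz": 0.016, "twist": 0}]'

```text
t: 5.4
eef_pos: [0.5923, 0.1696, 0.2438]
ee_rot: [-3.141, 0.0, -1.626]
force: [-3.6, -0.0, 8.0]
width: 0.0006
gripper_force: 4.1
```

>>> arm_command --commands '[{"tx": 0, "ty": 0, "tz": 0.003, "twist": 0}, {"tx": 0, "ty": 0, "tz": 0.006, "twist": 0}, {"tx": 0, "ty": 0, "tz": 0.006, "twist": 0}, {"tx": 0, "ty": 0, "tz": 0.006, "twist": 0}, {"tx": 0, "ty": 0, "tz": 0.006, "twist": 0}, {"tx": 0, "ty": 0, "tz": 0.006, "twist": 0}, {"tx": 0, "ty": 0, "tz": 0.006, "twist": 0}, {"tx": 0, "ty": 0, "tz": 0.006, "twist": 0}]'

```text
t: 6.07
eef_pos: [0.5926, 0.1696, 0.2437]
ee_rot: [-3.139, 0.001, -1.626]
force: [-6.2, -0.9, 14.7]
width: 0.0005
gripper_force: 7.5
```

>>> arm_command --commands '[{"tx": 0, "ty": 0, "tz": -0.04, "twist": 0}, {"tx": 0, "ty": 0, "tz": -0.12, "twist": 0}, {"tx": 0, "ty": 0, "tz": -0.24, "twist": 0}, {"tx": -0.05, "ty": 0, "tz": -0.36, "twist": 0}, {"tx": -0.15, "ty": 0, "tz": -0.36, "twist": 0}, {"tx": -0.15, "ty": 0, "tz": -0.36, "twist": 0}, {"tx": -0.15, "ty": 0, "tz": -0.36, "twist": 0}, {"tx": -0.15, "ty": 0, "tz": -0.36, "twist": 0}]'

```text
t: 6.73
eef_pos: [0.5942, 0.207, 0.3307]
ee_rot: [3.141, -0.001, -1.626]
force: [-0.8, -0.8, 0.1]
width: 0.0007
gripper_force: 0.0
```

```bash
python3 -c "
from h import *
go([.57,-.30,.33],-2.885)
f=grab_frame('wrist');t=grab_frame('side');p=proj('wrist',[.593,.183,.243]).astype(int);print(p)
x,y=p;a=cv2.resize(f[max(y-60,0):max(y-60,0)+120,x-80:x+80],(400,300),interpolation=3);b=cv2.resize(t[130:190,205:285],(400,300),interpolation=3)
cv2.imwrite('pics/w2.png',np.hstack([a,b])[:,:,::-1])
"
```

```text
t 6.73 pos [0.5942 0.207  0.3307] rot [ 3.141e+00 -1.000e-03 -1.626e+00] F [-0.8 -0.8  0.1] w 0.0007 q [ 0.64  0.24  0.08 -0.   -1.41 -0.7 ]
tx,ty,tz [ 2.0303 -0.0154  0.0028] twist 0.4007
[274 180]
```

View pics/w2.png

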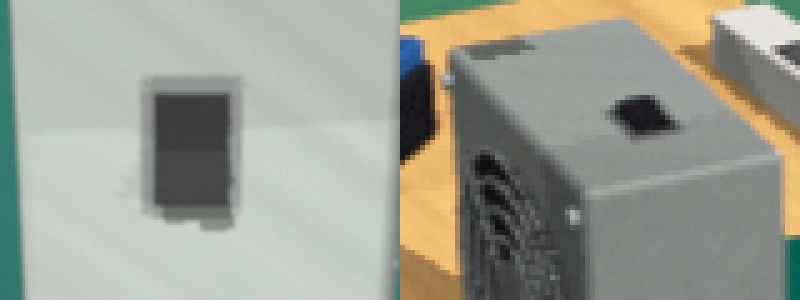

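The crop shows the extractor's rocker tipped over: its +y half now stands up and casts the shadow, so it is on. Next I move to the station.

>>> arm_command --commands '[{"tx": 0.12, "ty": 0, "tz": 0, "twist": 0.03}, {"tx": 0.24, "ty": 0, "tz": 0, "twist": 0.06}, {"tx": 0.37, "ty": 0, "tz": 0, "twist": 0.09}, {"tx": 0.5, "ty": 0, "tz": 0, "twist": 0.12}, {"tx": 0.63, "ty": 0, "tz": 0, "twist": 0.15}, {"tx": 0.76, "ty": 0, "tz": 0, "twist": 0.18}, {"tx": 0.88, "ty": 0, "tz": 0, "twist": 0.21}, {"tx": 1.0, "ty": 0, "tz": 0, "twist": 0.24}]'

```text
t: 7.5
eef_pos: [0.5798, -0.0448, 0.3313]
ee_rot: [3.142, -0.0, -2.386]
force: [1.2, -0.9, 0.9]
width: 0.0004
gripper_force: 0.0
```

```bash
python3 -c "
from h import *
go([.571,-.30,.33],-2.885)"
```

```text
t 7.5 pos [ 0.5798 -0.0448  0.3313] rot [ 3.142 -0.    -2.386] F [ 1.2 -0.9  0.9] w 0.0004 q [ 0.26  0.16 -0.03  0.   -1.39 -1.07]
tx,ty,tz [ 0.7258 -0.7187  0.0052] twist 0.1589
```

>>> arm_command --commands '[{"tx": 0.08, "ty": -0.09, "tz": 0, "twist": 0.03}, {"tx": 0.16, "ty": -0.18, "tz": 0, "twist": 0.06}, {"tx": 0.24, "ty": -0.27, "tz": 0.05, "twist": 0.09}, {"tx": 0.32, "ty": -0.36, "tz": 0.1, "twist": 0.12}, {"tx": 0.4, "ty": -0.45, "tz": 0.18, "twist": 0.14}, {"tx": 0.48, "ty": -0.54, "tz": 0.26, "twist": 0.159}, {"tx": 0.56, "ty": -0.63, "tz": 0.34, "twist": 0.159}, {"tx": 0.59, "ty": -0.72, "tz": 0.42, "twist": 0.159}]'

```text
t: 8.17
eef_pos: [0.5962, -0.2775, 0.2256]
ee_rot: [-3.142, -0.0, -2.882]
force: [0.5, 1.5, 0.8]
width: 0.0007
gripper_force: 0.0
```

```bash
python3 -c "
from h import *
f=grab_frame('wrist');cv2.imwrite('pics/w3.png',f[:,:,::-1])
go([.571,-.30,.085],-2.885)
for q,z in [('station_rocker_edge',.0794),('preset_mid_top',.0606)]:
  for r in spot_point(q,'wrist')[:2]: print(q,r['score'],r['uv'],onz('wrist',r['uv'],z))
print('expected',proj('wrist',[.574,-.299,.0794]),proj('wrist',[.4908,-.2435,.0606]))
"
```

```text
t 8.22 pos [ 0.5963 -0.2793  0.22  ] rot [ 3.139 -0.006 -2.883] F [ 2.5 -0.7 -3.9] w 0.0007 q [-0.14  0.34 -0.03 -0.   -1.21 -1.17]
tx,ty,tz [ 0.119 -0.054  0.54 ] twist 0.0005
station_rocker_edge 0.74 [254.6, 161.2] [ 0.56948599 -0.30119382  0.0794    ]
preset_mid_top 0.53 [350.7, 86.6] [ 0.49156923 -0.23756719  0.0606    ]
expected [255.14019208 165.45806495] [344.26552701  83.76529863]
```

View pics/w3.png

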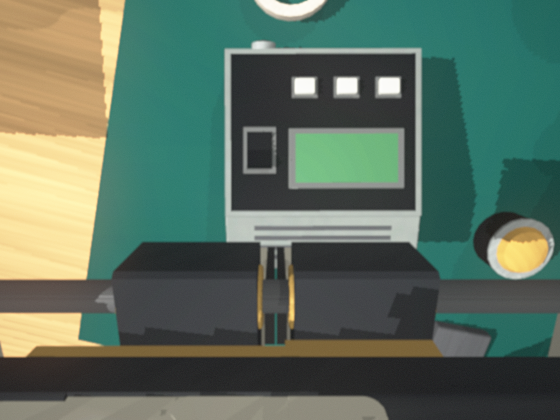

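The wrist picture shows the station rocker at (260,150), the keys at (304,86), (346,86) and (388,86), and the arm still settling. I'll remeasure now that it is still.

```bash
python3 -c "
from h import *
f=grab_frame('wrist')
go([.571,-.30,.085],-2.885)
for q,z in [('station_rocker_edge',.0794),('preset_mid_top',.0606)]:
  for r in spot_point(q,'wrist')[:2]: print(q,r['score'],r['uv'],onz('wrist',r['uv'],z))
n,l,s,c=cv2.connectedComponentsWithStats(((f.min(2)>185)&(np.arange(420)[:,None]<140)).astype(np.uint8))
for i in range(1,n):
  if 200<s[i,4]<900: print(s[i],c[i],onz('wrist',c[i],.0606))
w=regions_of('station_rocker','wrist')[0];print(w['rect'],w['score'])
g=f.mean(2);u=slice(250,270);print('col',g[110:190,u].mean(1).round().tolist());print('row',g[145:155,235:290].mean(0).round().tolist())
print('expected',proj('wrist',[.574,-.299,.0794]),proj('wrist',[.4908,-.2435,.0606]))
"
```

```text
t 8.37 pos [ 0.597  -0.2758  0.2251] rot [ 3.141e+00 -2.000e-03 -2.882e+00] F [-0.6 -0.4  0.6] w 0.0004 q [-0.14  0.33 -0.03  0.   -1.21 -1.17]
tx,ty,tz [ 0.1255 -0.067   0.5605] twist 0.001
station_rocker_edge 0.68 [255.6, 165.3] [ 0.57626869 -0.29753091  0.0794    ]
preset_mid_top 0.8 [347.1, 88.3] [ 0.49584953 -0.23823743  0.0606    ]
[254   0  69  17 716] [287.54050279   7.12569832] [ 0.44906664 -0.30393651  0.0606    ]
[228  42 111  10 263] [274.66539924  48.64638783] [ 0.48167099 -0.305955    0.0606    ]
[293  78  20  17 323] [302.3622291   85.68111455] [ 0.50370098 -0.27565261  0.0606    ]
[335  78  21  17 334] [344.95508982  85.64071856] [ 0.49427621 -0.24066605  0.0606    ]
[377  78  22  17 346] [387.44797688  85.5867052 ] [ 0.48486613 -0.20577654  0.0606    ]
[244.4, 134.9, 267.3, 169.4] 0.92
col [50.0, 49.0, 49.0, 49.0, 49.0, 50.0, 49.0, 49.0, 50.0, 49.0, 50.0, 50.0, 50.0, 49.0, 48.0, 49.0, 70.0, 111.0, 141.0, 150.0, 146.0, 129.0, 96.0, 62.0, 49.0, 50.0, 51.0, 51.0, 51.0, 51.0, 52.0, 51.0, 51.0, 50.0, 51.0, 51.0, 51.0, 51.0, 51.0, 50.0, 48.0, 46.0, 44.0, 44.0, 44.0, 44.0, 44.0, 44.0, 45.0, 44.0, 45.0, 44.0, 45.0, 44.0, 45.0, 44.0, 41.0, 41.0, 63.0, 104.0, 134.0, 143.0, 143.0, 130.0, 100.0, 66.0, 53.0, 52.0, 53.0, 54.0, 54.0, 54.0, 54.0, 54.0, 54.0, 54.0, 54.0, 55.0, 54.0, 55.0]
row [52.0, 52.0, 51.0, 50.0, 51.0, 66.0, 106.0, 140.0, 149.0, 133.0, 92.0, 55.0, 46.0, 46.0, 48.0, 48.0, 48.0, 48.0, 48.0, 48.0, 48.0, 48.0, 47.0, 48.0, 47.0, 48.0, 48.0, 48.0, 48.0, 48.0, 48.0, 48.0, 47.0, 46.0, 51.0, 80.0, 109.0, 121.0, 116.0, 93.0, 63.0, 51.0, 51.0, 52.0, 52.0, 52.0, 53.0, 52.0, 52.0, 51.0, 58.0, 87.0, 126.0, 146.0, 150.0]
expected [254.06220462 160.80700517] [342.78181872  80.12090562]
```

>>> arm_command --commands '[{"tx": 0.06, "ty": -0.03, "tz": 0.1, "twist": 0}, {"tx": 0.118, "ty": -0.065, "tz": 0.2, "twist": 0}, {"tx": 0.118, "ty": -0.065, "tz": 0.3, "twist": 0}, {"tx": 0.118, "ty": -0.065, "tz": 0.39, "twist": 0}, {"tx": 0.118, "ty": -0.065, "tz": 0.46, "twist": 0}, {"tx": 0.118, "ty": -0.065, "tz": 0.51, "twist": 0}, {"tx": 0.118, "ty": -0.065, "tz": 0.54, "twist": 0}, {"tx": 0.118, "ty": -0.065, "tz": 0.55, "twist": 0}]'

```text
t: 9.18
eef_pos: [0.5736, -0.2972, 0.0886]
ee_rot: [3.141, -0.0, -2.879]
force: [-0.2, -0.1, 0.0]
width: 0.0006
gripper_force: 0.0
```

>>> arm_command --commands '[{"tx": 0, "ty": 0, "tz": 0, "twist": 0}, {"tx": 0, "ty": 0, "tz": 0.004, "twist": 0}, {"tx": 0, "ty": 0, "tz": 0.008, "twist": 0}, {"tx": 0, "ty": 0, "tz": 0.012, "twist": 0}, {"tx": 0, "ty": 0, "tz": 0.016, "twist": 0}, {"tx": 0, "ty": 0, "tz": 0.02, "twist": 0}, {"tx": 0, "ty": 0, "tz": 0.024, "twist": 0}, {"tx": 0, "ty": 0, "tz": 0.024, "twist": 0}]'

```text
t: 9.85
eef_pos: [0.5734, -0.298, 0.0826]
ee_rot: [3.141, -0.0, -2.88]
force: [-0.4, 0.2, 0.4]
width: 0.0006
gripper_force: 0.0
```

>>> arm_command --commands '[{"tx": 0, "ty": 0, "tz": 0.004, "twist": 0}, {"tx": 0, "ty": 0, "tz": 0.008, "twist": 0}, {"tx": 0, "ty": 0, "tz": 0.012, "twist": 0}, {"tx": 0, "ty": 0, "tz": 0.016, "twist": 0}, {"tx": 0, "ty": 0, "tz": 0.02, "twist": 0}, {"tx": 0, "ty": 0, "tz": 0.022, "twist": 0}, {"tx": 0, "ty": 0, "tz": 0.022, "twist": 0}, {"tx": 0, "ty": 0, "tz": 0.022, "twist": 0}]'

```text
t: 10.52
eef_pos: [0.5733, -0.2979, 0.077]
ee_rot: [3.141, -0.001, -2.88]
force: [-0.5, -0.2, 0.4]
width: 0.0001
gripper_force: 0.0
```

>>> arm_command --commands '[{"tx": 0, "ty": 0, "tz": 0.004, "twist": 0}, {"tx": 0, "ty": 0, "tz": 0.008, "twist": 0}, {"tx": 0, "ty": 0, "tz": 0.008, "twist": 0}, {"tx": 0, "ty": 0, "tz": 0.008, "twist": 0}, {"tx": 0, "ty": 0, "tz": 0.008, "twist": 0}, {"tx": 0, "ty": 0, "tz": 0.008, "twist": 0}, {"tx": 0, "ty": 0, "tz": 0.008, "twist": 0}, {"tx": 0, "ty": 0, "tz": 0.008, "twist": 0}]'

```text
t: 11.18
eef_pos: [0.5734, -0.298, 0.0752]
ee_rot: [3.141, -0.0, -2.88]
force: [-0.3, 0.2, 0.9]
width: 0.0006
gripper_force: 0.5
```

>>> arm_command --commands '[{"tx": 0, "ty": 0, "tz": 0.003, "twist": 0}, {"tx": 0, "ty": 0, "tz": 0.006, "twist": 0}, {"tx": 0, "ty": 0, "tz": 0.006, "twist": 0}, {"tx": 0, "ty": 0, "tz": 0.006, "twist": 0}, {"tx": 0, "ty": 0, "tz": 0.006, "twist": 0}, {"tx": 0, "ty": 0, "tz": 0.006, "twist": 0}, {"tx": 0, "ty": 0, "tz": 0.006, "twist": 0}, {"tx": 0, "ty": 0, "tz": 0.006, "twist": 0}]'

```text
t: 11.85
eef_pos: [0.5735, -0.2981, 0.0748]
ee_rot: [-3.141, 0.0, -2.88]
force: [-3.7, 1.4, 8.6]
width: 0.0006
gripper_force: 4.1
```

>>> arm_command --commands '[{"tx": 0, "ty": 0, "tz": -0.04, "twist": 0}, {"tx": 0, "ty": 0, "tz": -0.12, "twist": 0}, {"tx": -0.06, "ty": 0, "tz": -0.24, "twist": 0}, {"tx": -0.12, "ty": 0, "tz": -0.36, "twist": 0}, {"tx": -0.18, "ty": 0, "tz": -0.4, "twist": 0}, {"tx": -0.18, "ty": 0, "tz": -0.4, "twist": 0}, {"tx": -0.18, "ty": 0, "tz": -0.4, "twist": 0}, {"tx": -0.18, "ty": 0, "tz": -0.4, "twist": 0}]'

```text
t: 12.52
eef_pos: [0.6164, -0.2861, 0.1731]
ee_rot: [3.141, -0.001, -2.88]
force: [-0.3, 0.4, -1.3]
width: 0.0004
gripper_force: 0.0
```

```bash
python3 -c "
from h import *
f=grab_frame('wrist');s=grab_frame('side')
go([.571,-.30,.085],-2.885)
p=proj('wrist',[.5626,-.301,.074]).astype(int);x,y=p;print(p)
a=cv2.resize(f[max(y-45,0):max(y-45,0)+90,x-60:x+60],(400,300),interpolation=3);b=cv2.resize(s[290:344,310:382],(400,300),interpolation=3)
cv2.imwrite('pics/w4.png',np.hstack([a,b])[:,:,::-1])
for r in spot_point('station_rocker_edge','wrist')[:1]+spot_point('preset_mid_top','wrist')[:1]: print(r['score'],r['uv'])
g=f.mean(2);print('col',x,y,g[y-45:y+55,x-6:x+6].mean(1).round().astype(int).tolist())
"
```

```text
t 12.62 pos [ 0.616  -0.2863  0.1728] rot [ 3.141e+00 -2.000e-03 -2.880e+00] F [-0.1  0.2  0.6] w 0.0004 q [-0.15  0.4  -0.05 -0.   -1.12 -1.16]
tx,ty,tz [ 0.1882 -0.0063  0.3512] twist 0.0015
[273 134]
0.66 [272.1, 155.0]
0.7 [334.1, 138.9]
col 273 134 [45, 46, 46, 46, 45, 46, 46, 46, 45, 46, 46, 46, 47, 45, 50, 75, 114, 141, 148, 145, 131, 99, 62, 44, 43, 45, 46, 44, 45, 45, 45, 45, 45, 45, 45, 45, 45, 45, 45, 45, 45, 45, 46, 47, 48, 49, 50, 50, 50, 50, 50, 50, 50, 50, 50, 50, 51, 50, 50, 50, 50, 51, 51, 50, 47, 54, 84, 122, 146, 152, 152, 146, 122, 81, 53, 51, 51, 52, 52, 51, 53, 52, 52, 53, 53, 52, 53, 54, 53, 54, 54, 54, 54, 54, 55, 55, 55, 55, 55, 55]
```

View pics/w4.png

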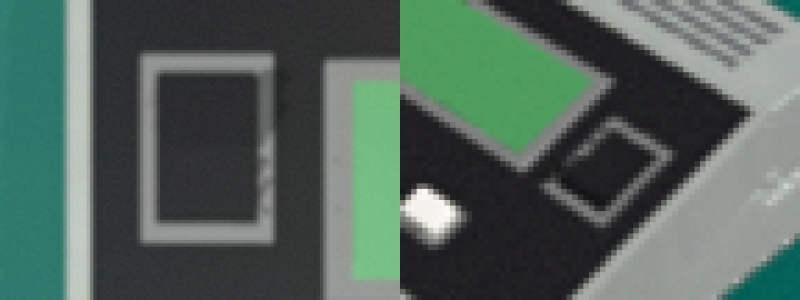

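The crop shows the station rocker flipped: the lower half now stands up and hides the frame's near edge, so it is on. Next is the middle key.

>>> arm_command --commands '[{"tx": 0.1, "ty": 0.07, "tz": 0, "twist": 0}, {"tx": 0.2, "ty": 0.14, "tz": 0, "twist": 0}, {"tx": 0.3, "ty": 0.2, "tz": 0, "twist": 0}, {"tx": 0.4, "ty": 0.27, "tz": 0.05, "twist": 0}, {"tx": 0.443, "ty": 0.3, "tz": 0.12, "twist": 0}, {"tx": 0.443, "ty": 0.3, "tz": 0.2, "twist": 0}, {"tx": 0.443, "ty": 0.3, "tz": 0.27, "twist": 0}, {"tx": 0.443, "ty": 0.3, "tz": 0.27, "twist": 0}]'

```text
t: 13.38
eef_pos: [0.4879, -0.2421, 0.1033]
ee_rot: [3.139, -0.004, -2.881]
force: [-0.5, 0.4, -0.4]
width: 0.0004
gripper_force: 0.0
```

```bash
python3 -c "
from h import *
f=grab_frame('side');go([.4896,-.2428,.07],-2.885)
cv2.imwrite('pics/s5.png',cv2.resize(f[230:365,250:430],(800,600),interpolation=3)[:,:,::-1])"
```

```text
t 13.43 pos [ 0.4891 -0.2425  0.1049] rot [ 3.14e+00 -3.00e-03 -2.88e+00] F [ 0.4 -0.1  0.8] w 0.0003 q [-0.1   0.26 -0.43 -0.   -0.88 -1.21]
tx,ty,tz [-0.0016 -0.0018  0.1398] twist 0.0015
```

View pics/s5.png

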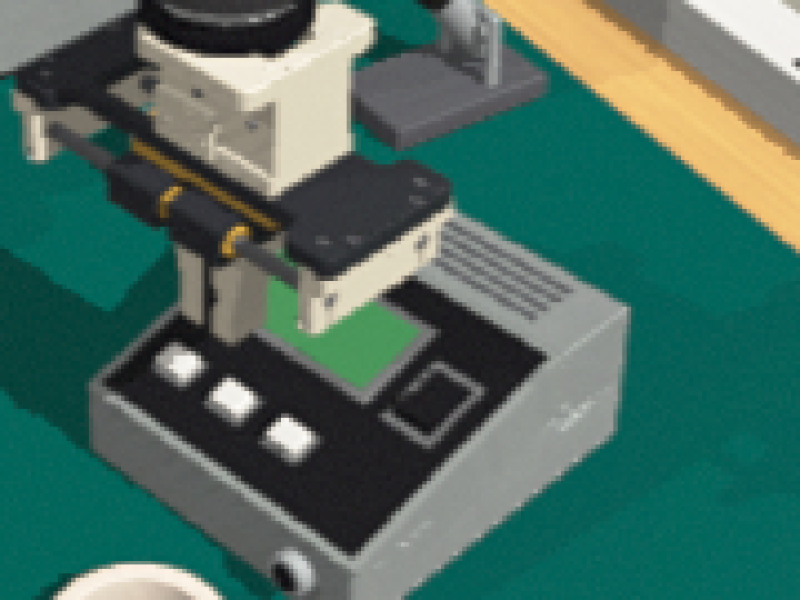

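The side crop shows the shut fingers above and behind the key row, and the keys at (180,363), (231,398) and (290,437) are all up. The computed offset from the middle key is under 1 mm, so I descend gently.

>>> arm_command --commands '[{"tx": -0.002, "ty": -0.002, "tz": 0.04, "twist": 0}, {"tx": -0.002, "ty": -0.002, "tz": 0.08, "twist": 0}, {"tx": -0.002, "ty": -0.002, "tz": 0.11, "twist": 0}, {"tx": -0.002, "ty": -0.002, "tz": 0.13, "twist": 0}, {"tx": -0.002, "ty": -0.002, "tz": 0.145, "twist": 0}, {"tx": -0.002, "ty": -0.002, "tz": 0.155, "twist": 0}, {"tx": -0.002, "ty": -0.002, "tz": 0.16, "twist": 0}, {"tx": -0.002, "ty": -0.002, "tz": 0.16, "twist": 0}]'

```text
t: 14.1
eef_pos: [0.4913, -0.2429, 0.0662]
ee_rot: [3.142, -0.0, -2.88]
force: [0.2, 0.4, -0.3]
width: 0.0007
gripper_force: 0.0
```

>>> arm_command --commands '[{"tx": 0, "ty": 0, "tz": 0.003, "twist": 0}, {"tx": 0, "ty": 0, "tz": 0.006, "twist": 0}, {"tx": 0, "ty": 0, "tz": 0.009, "twist": 0}, {"tx": 0, "ty": 0, "tz": 0.012, "twist": 0}, {"tx": 0, "ty": 0, "tz": 0.014, "twist": 0}, {"tx": 0, "ty": 0, "tz": 0.014, "twist": 0}, {"tx": 0, "ty": 0, "tz": 0.014, "twist": 0}, {"tx": 0, "ty": 0, "tz": 0.014, "twist": 0}]'

```text
t: 14.77
eef_pos: [0.4913, -0.2429, 0.0628]
ee_rot: [-3.142, 0.0, -2.88]
force: [0.3, -0.4, -0.0]
width: 0.0001
gripper_force: 0.0
```

>>> arm_command --commands '[{"tx": 0, "ty": 0, "tz": 0.002, "twist": 0}, {"tx": 0, "ty": 0, "tz": 0.004, "twist": 0}, {"tx": 0, "ty": 0, "tz": 0.006, "twist": 0}, {"tx": 0, "ty": 0, "tz": 0.008, "twist": 0}, {"tx": 0, "ty": 0, "tz": 0.01, "twist": 0}, {"tx": 0, "ty": 0, "tz": 0.01, "twist": 0}, {"tx": 0, "ty": 0, "tz": 0.01, "twist": 0}, {"tx": 0, "ty": 0, "tz": 0.01, "twist": 0}]'

```text
t: 15.43
eef_pos: [0.4917, -0.2429, 0.0605]
ee_rot: [-3.141, 0.001, -2.88]
force: [0.9, 0.9, 2.8]
width: 0.0004
gripper_force: 1.2
```

>>> arm_command --commands '[{"tx": 0, "ty": 0, "tz": 0.002, "twist": 0}, {"tx": 0, "ty": 0, "tz": 0.004, "twist": 0}, {"tx": 0, "ty": 0, "tz": 0.006, "twist": 0}, {"tx": 0, "ty": 0, "tz": 0.008, "twist": 0}, {"tx": 0, "ty": 0, "tz": 0.008, "twist": 0}, {"tx": 0, "ty": 0, "tz": 0.008, "twist": 0}, {"tx": 0, "ty": 0, "tz": 0.008, "twist": 0}, {"tx": 0, "ty": 0, "tz": 0.008, "twist": 0}]'

```text
t: 16.1
eef_pos: [0.4917, -0.243, 0.0585]
ee_rot: [-3.141, 0.001, -2.88]
force: [3.1, 1.6, 4.5]
width: 0.0005
gripper_force: 2.0
```

>>> arm_command --commands '[{"tx": 0, "ty": 0, "tz": 0.002, "twist": 0}, {"tx": 0, "ty": 0, "tz": 0.004, "twist": 0}, {"tx": 0, "ty": 0, "tz": 0.006, "twist": 0}, {"tx": 0, "ty": 0, "tz": 0.006, "twist": 0}, {"tx": 0, "ty": 0, "tz": 0.006, "twist": 0}, {"tx": 0, "ty": 0, "tz": 0.006, "twist": 0}, {"tx": 0, "ty": 0, "tz": 0.006, "twist": 0}, {"tx": 0, "ty": 0, "tz": 0.006, "twist": 0}]'

```text
t: 16.77
eef_pos: [0.4919, -0.243, 0.0577]
ee_rot: [-3.141, 0.001, -2.88]
force: [1.3, 2.5, 11.2]
width: 0.0007
gripper_force: 5.7
```

>>> arm_command --commands '[{"tx": 0, "ty": 0, "tz": -0.03, "twist": 0}, {"tx": 0, "ty": 0, "tz": -0.1, "twist": 0}, {"tx": 0, "ty": 0, "tz": -0.22, "twist": 0}, {"tx": 0, "ty": 0, "tz": -0.36, "twist": 0}, {"tx": 0, "ty": 0, "tz": -0.5, "twist": 0}, {"tx": 0, "ty": 0, "tz": -0.62, "twist": 0}, {"tx": 0, "ty": 0, "tz": -0.7, "twist": 0}, {"tx": 0, "ty": 0, "tz": -0.7, "twist": 0}]'

```text
t: 17.43
eef_pos: [0.4917, -0.2436, 0.236]
ee_rot: [-3.139, 0.003, -2.88]
force: [1.3, 0.2, 0.3]
width: 0.0004
gripper_force: 0.0
```

```bash
python3 -c "
from h import *
f=grab_frame('side');go([.4896,-.2428,.07],-2.885)
cv2.imwrite('pics/s6.png',cv2.resize(f[130:400,100:460],(800,600),interpolation=3)[:,:,::-1])"
```

```text
t 17.48 pos [ 0.4908 -0.2431  0.2335] rot [-3.141e+00  1.000e-03 -2.880e+00] F [ 0.9  0.7 -1.9] w 0.0005 q [-0.1   0.14 -0.26  0.   -1.16 -1.21]
tx,ty,tz [0.0044 0.0026 0.6539] twist 0.0015
```

View pics/s6.png

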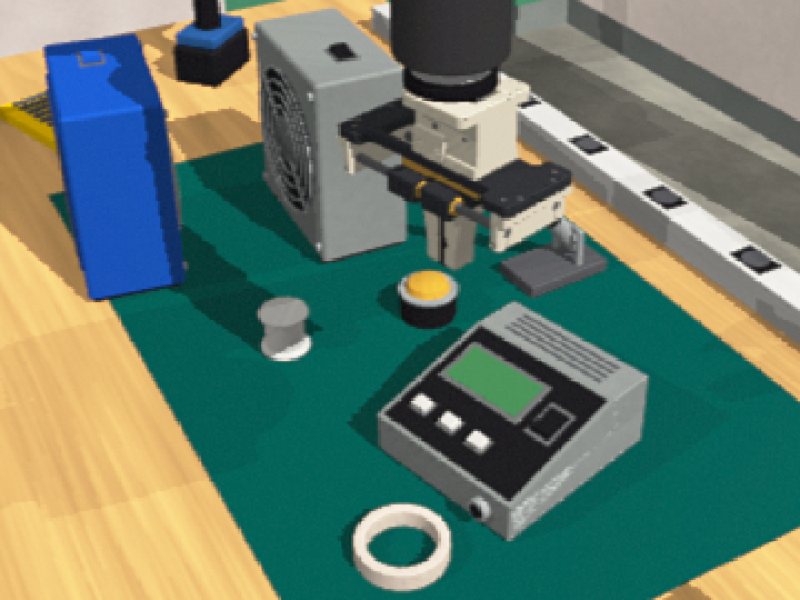

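The picture shows everything in place, the three keys up at (421,404), (449,421) and (479,440), the station rocker on, and the arm clear.

```bash
python3 -c "
from station import *
print(job_done())"
```

```text
the job is handed in; nothing more can be done
None
```

I switched the extractor on, then the station, then pressed and released the middle preset key. The job was handed in at about 17.5 s; pictures showed both rockers over and the bench undisturbed, while the key press was judged from contact force and travel, and no verdict came back.

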